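Screw the puller home and draw the filter plug

ROBOT

A 7-joint arm with a two-finger parallel gripper is mounted at the origin on the work surface. World frame = base frame: x ahead of the robot, y to its left, z up, the work surface at z = 0. Lengths are in m, angles in rad, forces in N, time in s.
With the tool pointing down it reaches from about 0.425 to 0.925 m from the base axis. Payload 6.8 kg.
Tool frame: the origin (TCP) lies midway between the tips of the shut fingers; the grasp point (between the pads) lies 19 mm behind it (bot.grasp_offset is the distance from the TCP to the grasp point, in m); z points along the fingers, x is the direction in which the jaws open and shut, and the axes are right-handed (so a half turn about z gives the same grasp; the last joint's range is limited). The gripper opens to 85 mm and grips with 20 to 120 N. Pads are 22 mm wide; open, the fingers measure 114 mm over their backs; the gripper's body (76 mm by 85 mm) begins 54 mm behind the grasp point. The pads swing forward as they close: fully open they stand 13 mm farther back than shut.
Start: joints at [-1.288, 0.477, 0.022, 1.555, -0.011, 1.109, -0.083], TCP at [0.257, 0.624, 0.231] pointing down, gripper open.
Joint ranges: [-2.96, 2.96], [-0.34, 2.1], [-1.41, 1.46], [0.24, 2.44], [-1.37, 4.51], [0.17, 1.92], [-2.96, 2.96]. Speed limits (rad/s): [2.39, 2.39, 3.14, 3.14, 3.14, 3.14, 3.14].

INTERFACE

Orientations are given as a unit quaternion [w, x, y, z].
In Python, from station import bot, imaging gives the robot as it stands. The module is installed in compiled form; this text tells all that it offers.
- The arm moves only by the tool apply_moves, never from a script. Its argument "increments" is a list of rows, each a list of 7 numbers: the shift along the tool's x, y, z in mm, then the turn, a rotation vector about the tool's x, y, z in degrees, then the closure, from -1 (fully open) to 1 (shut). In form: [[dx, dy, dz, rx, ry, rz, grip], ...]. A call has exactly 8 rows; each row shifts and turns the pose as measured when the row begins, along the tool's axes as they then stand; what a row does not reach is not made up. A row lasts 1/8 s, in which the tool goes at most 62.5 mm and 10.7 degrees, less where a joint would pass 70% of its speed; a pose out of reach is approached as far as the arm can. A call with a gripper value outside its range is refused whole. The fingers move at their own pace and stop on an object; "grip_force" is the grip in N (left out, the last holds). Time passes only in rows, so rows that do not move let the fingers close, or fill a call up. It gives the time, the measured TCP pose, the force and the opening at its end, in the units of the state.
- bot.get_obs(): the state, without advancing time (a new reading comes with each control period).
- imaging.read_camera(name): name is "scene" or "top"; returns the picture (400x640x3 uint8, red, green, blue); there is no depth.
- imaging.get_calibration(name): a dict with "K" (3x3 intrinsics, pixels), "k1" (the pictures are not rectified: a ray, as slopes to the right and down, at radius r is drawn at 1 + k1 r^2 times it, then the intrinsics apply), "extrinsics" (4x4, takes a point from camera to world coordinates). Camera axes: x right, y down, z forward; pixel columns grow to the right and rows downward; lengths in m; the calibration is good to about 2 mm. A picture is of the moment at which its call begins. get_calibration takes no time and is no camera call.
- bot.hand_in(): hands the job in, once; it reports no verdict.
The state is a dict: "t": time; "q": joint angles; "joint_vel": joint speeds; "joint_torque": joint torques, N m; "eef_pos": TCP position; "tool_rot": TCP orientation; "contact_force": force on the tool from outside, world axes, zero at the start; "torque": the same for the moment, N m; "gripper_width": opening from 0.0 (shut) to 1.0 (fully open).
Only numpy, scipy, OpenCV 4.12 (cv2) and the standard library are available. Lean on these libraries where they do the work, as an engineer would, in place of code of your own. Each camera call takes 0.05 s, during which the arm holds its last target.

TASK

The puller rod stands loose in the mouth of the square filter plug, which sits sunk in the leaning filter stand. Turn the puller's square head clockwise until the thread is home and its slip clutch gives its first click, stop there before a second click, and only then draw the plug out of the stand. Stand plug and puller, still screwed together, upright in the steel tray and let go only once they stand on its floor; leave the beaker, bottle, jar and spanner where they are.

Things in the scene. Friction and masses are not known exactly. Their poses are not given: they have to be found in the camera images.
- well: White square well of the fixed filter stand, 74 mm square outside, 44 mm deep, opening 48 x 48 mm. Origin: middle of its floor, 58 mm above the bench. Its z is the bore's axis, out of the mouth, 30 deg from vertical, leaning back roughly towards the robot; y is level. Under it on the bench is a dark foot plate, 170 x 130 x 12 mm.
- plug: Grey plastic block 46 x 46 x 40 mm, about 0.25 kg, loose in the well with 1 mm clearance per side, its top 4 mm below the well's mouth, so it cannot turn there or be gripped. Origin: middle of its underside, z out of its socket, which has a coarse right-hand thread.
- collar_mark (a point): Small dark pip on top of the puller rod's round steel collar (39 mm across), 14.5 mm from the rod's axis; it turns with the rod. It starts on the plug's +x side (within 0.15 rad) and travels about 2.35 rad (2.2 to 2.55) clockwise from above until the thread is home, then lies on the plug's -x side (x in its frame below -7 mm, about -10). Site z: along the rod, away from the plug.
- head_mid (a point): Centre of the puller's bare aluminium head, a square block 28 x 28 mm, 26 mm high along the rod, flats facing the point's x and y; z along the rod, away from the plug. At the start 95.5 mm above the plug's underside along the axis, about 51 mm outside the well's mouth; home, about 91 mm. The rod lies along the well's axis to within 5 deg. Head and rod turn together until the clutch slips.
- head (a joint): Slip clutch between head and rod: how far the head has slipped clockwise on the rod (rad), 0 at the start. It holds to about 0.35 N m, then slips on at that torque and keeps what it has slipped. The first click has come once it reads over 0.1; the second would come at 1.0.
- tray: Low open tray of plain steel, fixed, 170 x 140 x 22 mm with 4 mm walls and floor. Origin: centre of its underside, z up.
- beaker: Bystander: open glass beaker 68 mm across, 85 mm high; origin at its underside.
- bottle: Bystander: amber glass bottle with black cap, 60 mm across, 130 mm high; origin at its underside.
- jar: Bystander: white jar 56 mm across, 60 mm high; origin at its underside.
- spanner: Bystander: steel spanner 150 mm long lying on the bench; origin at its middle.
- puller: The whole puller (steel rod, collar, head), about 0.18 kg; origin on the rod's axis 87 mm below the head's centre, z towards the head. Turned clockwise it sinks 2 mm per rad along the axis (about 4.5 mm in all, thread play about 2 mm): the hand must follow it down, or the thread binds and the clutch slips early. Pulled before it is screwed in, it comes out alone.
Things that resemble listed ones, but are neither listed nor needed, are in the scene too. Of the things that look like the tray, the middle-sized one is meant. Several things have the shape of the puller; the one meant has the colours described above.

How it is judged:
By the outcome, as a careful person would: the job done as asked, in the order asked, and still so for the second after the job is handed in, with the robot touching nothing.
It also fails if it takes over 61 s, if anything falls off the work surface, if the arm or the gripper's body presses on something with over 40 N, if the wrist force passes 120 N, or if a joint passes its speed limit or range.

## Working session

There is one attempt and no reset: what is moved stays moved. The work goes in short steps, Python scripts to look and compute and a tool call to move; the robot and the scene stay as the last step left them, time stands still between calls to the robot, and variables do not carry over. Pictures are saved under pics/ and viewed, and the job is handed in when it is done.

Besides the shell and the picture viewer there is one more tool, called after ">>>" by a JSON object that holds its "op" and its "data". apply_moves: Moves the arm, as the interface text tells. Its arguments: {"type":"object","properties":{"increments":{"type":"array","items":{"type":"array","items":{"type":"number"}}},"grip_force":{"type":"number"}},"required":["increments"]}

```bash
mkdir -p pics
python3 - <<'E'
from station import bot, imaging
import cv2,numpy as np
for n in("scene","top"):
    im=imaging.read_camera(n); cv2.imwrite(f"pics/{n}0.png",im[:,:,::-1]); c=imaging.get_calibration(n); print(n,c)
o=bot.get_obs();print(o, bot.grasp_offset)
E
```

```text
scene {'K': array([[420.44165479,   0.        , 318.96557616],
       [  0.        , 420.44165479, 198.7675559 ],
       [  0.        ,   0.        ,   1.        ]]), 'k1': 0.03014678031834057, 'extrinsics': array([[-0.57617582,  0.69318494, -0.43303125,  1.09725363],
       [ 0.81719355,  0.49811312, -0.2899621 ,  0.37797332],
       [ 0.01470118, -0.5209395 , -0.853467  ,  1.22494215],
       [ 0.        ,  0.        ,  0.        ,  1.        ]])}
top {'K': array([[401.76015613,   0.        , 319.60116804],
       [  0.        , 401.76015613, 193.84747671],
       [  0.        ,   0.        ,   1.        ]]), 'k1': 0.018185299244587436, 'extrinsics': array([[-2.25772866e-02, -9.98166503e-01,  5.61595733e-02,
         4.54306180e-01],
       [-9.99647210e-01,  2.33255071e-02,  1.27034147e-02,
         3.12387595e-04],
       [-1.39900735e-02, -5.58529522e-02, -9.98340987e-01,
         1.21477436e+00],
       [ 0.00000000e+00,  0.00000000e+00,  0.00000000e+00,
         1.00000000e+00]])}
{'t': 0.1, 'q': array([-1.28811833,  0.4777527 ,  0.02233047,  1.55635143, -0.01148322,
        1.1092886 , -0.08308093]), 'joint_vel': array([-0.0003852 , -0.00285504, -0.00102887, -0.00421489,  0.00044924,
        0.00015323,  0.00193023]), 'joint_torque': array([ 4.86031466e-03, -5.97761965e+01,  1.61400698e+00, -2.81952685e+01,
        1.28569620e-02,  5.04866344e-03,  2.34519369e-06]), 'eef_pos': array([0.2569176 , 0.62361791, 0.23039954]), 'tool_rot': array([ 5.18543497e-04,  8.30919320e-01,  5.56392294e-01, -6.55735297e-04]), 'contact_force': array([-0.47972685, -0.2776859 , -0.25590743]), 'torque': array([-0.06573706,  0.02771925, -0.08131489]), 'gripper_width': 0.9987704290284116} 0.0187
```

View pics/scene0.png

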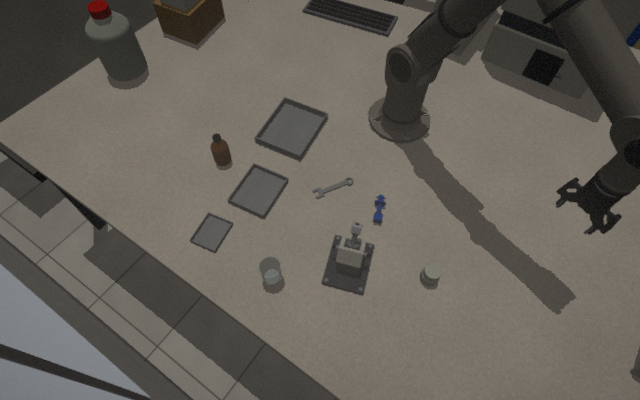

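View pics/top0.png

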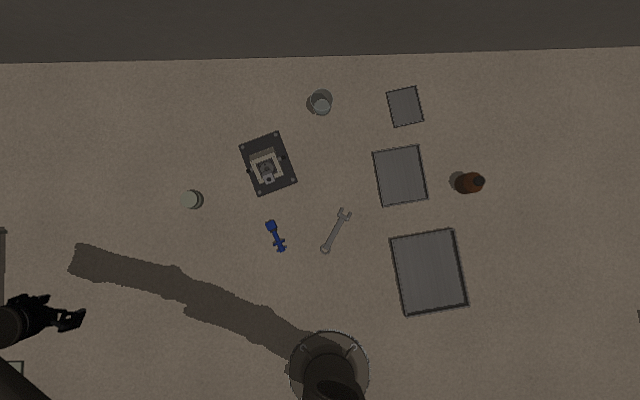

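Candidates: trays in top at (405,106) small, (400,176) middle, (428,271) large, so the middle one is meant. Puller shapes: the bare metal one in the stand (267,170) and a blue one lying at (275,236); the metal one is meant. I'll confirm both in crops.

Run:
```python
import cv2,numpy as np
t=cv2.imread("pics/top0.png");s=cv2.imread("pics/scene0.png")
a=cv2.resize(t[125:205,225:305],(480,480),interpolation=cv2.INTER_CUBIC)
b=cv2.resize(s[215:300,310:390],(452,480),interpolation=cv2.INTER_CUBIC)
o=np.hstack([a,b[:,:320] if 0 else cv2.resize(b,(320,340))[0:0].reshape(0,320,3) if 0 else a[:,:0]])
cv2.imwrite("pics/c_top.png",np.clip(a*1.6,0,255).astype(np.uint8));cv2.imwrite("pics/c_scene.png",np.clip(b*1.6,0,255).astype(np.uint8))
```

```text
(no output)
```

View pics/c_top.png

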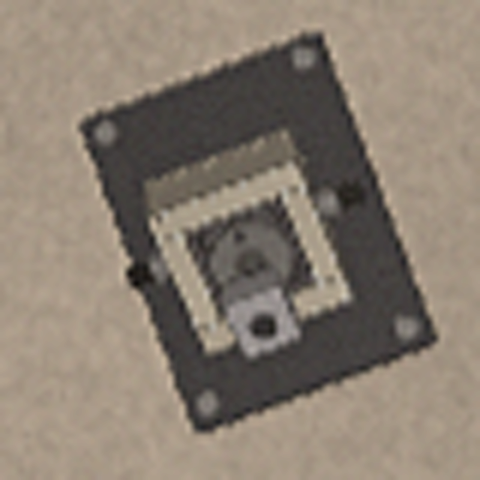

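View pics/c_scene.png

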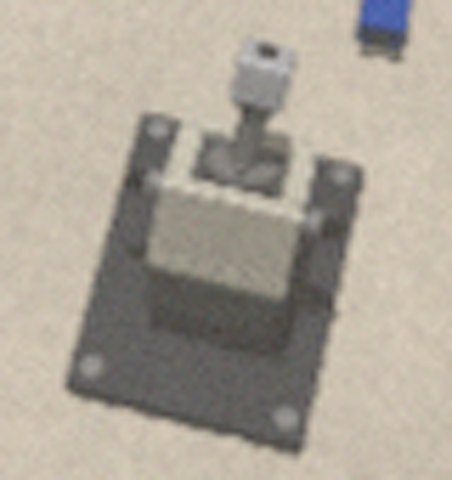

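```bash
cat > h.py <<'E'
from station import bot, imaging
import cv2,numpy as np
from scipy.spatial.transform import Rotation as R
def ray(n,px):
    c=imaging.get_calibration(n);E=c["extrinsics"]
    u=cv2.undistortPoints(np.array([[px]],float),c["K"],np.array([c["k1"],0,0,0,0.]))[0,0]
    d=E[:3,:3]@np.r_[u,1]; return E[:3,3],d/np.linalg.norm(d)
def plane(n,px,z):
    o,d=ray(n,px); return o+d*(z-o[2])/d[2]
def tri(pt,ps):
    o1,d1=ray("top",pt);o2,d2=ray("scene",ps)
    s=np.linalg.lstsq(np.c_[d1,-d2],o2-o1,rcond=None)[0]
    a=o1+s[0]*d1;b=o2+s[1]*d2
    return (a+b)/2,np.linalg.norm(a-b)
def proj(n,P):
    c=imaging.get_calibration(n);E=np.linalg.inv(c["extrinsics"])
    return cv2.projectPoints(np.atleast_2d(P).astype(float),cv2.Rodrigues(E[:3,:3])[0],E[:3,3],c["K"],np.array([c["k1"],0,0,0,0.]))[0][:,0]
def tool():
    o=bot.get_obs();q=o["tool_rot"];return o,R.from_quat(np.r_[q[1:],q[0]]).as_matrix()
E
python3 - <<'E'
from h import *
T=lambda x,y:(225+(x+.5)/6-.5,125+(y+.5)/6-.5)
S=lambda x,y:(310+(x+.5)/5.65-.5,215+(y+.5)/5.647-.5)
print("headtop",tri(T(263,326),S(267,52)))
F=[plane("top",T(*p),.012) for p in[(82,125),(320,33),(437,340),(203,430)]]
F2=[plane("scene",S(*p),.012) for p in[(302,452),(68,388),(145,113),(362,162)]]
for f in(F,F2):
    f=np.array(f);print(f.round(3).tolist(),f.mean(0).round(4)); e=f[1:]-f[:-1];print(np.linalg.norm(e,axis=1).round(3),np.degrees(np.arctan2(e[:,1],e[:,0])).round(1))
M=[T(*p) for p in [(155,217),(298,165),(352,300),(207,352)]]
print("pip plane")
# middle tray via mask
im=cv2.imread("pics/top0.png")
g=im[135:215,365:435].astype(float)
m=((im.max(2).astype(int)-im.min(2))<14).astype(np.uint8);m[:, :365]=0;m[:,435:]=0;m[:135]=0;m[215:]=0
c=max(cv2.findContours(m,0,2)[0],key=cv2.contourArea);r=cv2.minAreaRect(c);print(r)
bx=cv2.boxPoints(r);P=np.array([plane("top",p,.022) for p in bx]);print(P.round(4).tolist(),P.mean(0),np.linalg.norm(np.diff(P,axis=0),axis=1))
E
```

```text
headtop (array([0.55702125, 0.14997042, 0.14894365]), np.float64(0.0012022242522241634))
[[0.674, 0.258, 0.012], [0.718, 0.137, 0.012], [0.561, 0.081, 0.012], [0.519, 0.199, 0.012]] [0.6183 0.1692 0.012 ]
[0.129 0.167 0.125] [ -70.1 -160.3  109.8]
[[0.678, 0.264, 0.012], [0.721, 0.144, 0.012], [0.562, 0.086, 0.012], [0.516, 0.203, 0.012]] [0.619  0.1742 0.012 ]
[0.127 0.169 0.125] [ -70.4 -160.   111.4]
pip plane
((399.6839904785156, 175.01202392578125), (57.51167678833008, 49.640716552734375), 79.69515228271484)
[[0.6455, -0.1382, 0.022], [0.6684, -0.2841, 0.022], [0.499, -0.3083, 0.022], [0.476, -0.1636, 0.022]] [ 0.57220841 -0.22352364  0.022     ] [0.14772728 0.17113049 0.14652713]
```

Run:
```python
from h import *
T=lambda x,y:(225+(x+.5)/6-.5,125+(y+.5)/6-.5)
S=lambda x,y:(310+(x+.5)/5.65-.5,215+(y+.5)/5.647-.5)
a,_=tri(T(263,326),S(267,52))
b,e=tri(T(251,257),S(236,170));d=a-b;print("collar",b,e,np.linalg.norm(d),d/np.linalg.norm(d))
ps=np.radians(20);ax=np.array([-.5*np.cos(ps),-.5*np.sin(ps),.866]);X=np.array([.866*np.cos(ps),.866*np.sin(ps),.5]);Y=np.cross(ax,X)
print(ax,X,Y)
# predicted well from headtop
O=a-.1085*ax; O2=O+[0,0,.058-O[2]]
print("O",O)
for nm,oo in(("O",O),("O2",O2)):
  pts=[oo+.044*ax+sx*.037*X+sy*.037*Y for sx,sy in((1,1),(1,-1),(-1,-1),(-1,1))]
  t=proj("top",np.array(pts+[a,oo+.044*ax]));s=proj("scene",np.array(pts+[a,oo+.044*ax]))
  print(nm,((t-[225,125]+.5)*6-.5).round().tolist());print(((s-[310,215]+.5)*5.65-.5).round().tolist())
# head edge direction in top view on plane
c=[T(*p) for p in[(228,308),(283,288),(300,335),(245,355)]]
for i in range(4):
  # intersect with head top plane (normal ax through a)
  pts=[]
  for p in(c[i],c[(i+1)%4]):
    o,dd=ray("top",p);pts.append(o+dd*(((a-o)@ax)/(dd@ax)))
  v=pts[1]-pts[0];print("edge",np.linalg.norm(v).round(4),np.degrees(np.arctan2(v@Y,v@X)).round(1))
o,d_=ray("top",T(238,237));P=o+d_*(((b-o)@ax)/(d_@ax));v=P-b;print("pip",v@X,v@Y)
```

```text
collar [0.59575667 0.16264116 0.09014582] 0.00038055554902585937 0.07154135341001068 [-0.5414409  -0.17711071  0.82187198]
[-0.46984631 -0.17101007  0.866     ] [0.81377381 0.29618944 0.5       ] [-0.34200509  0.93965127  0.        ]
O [0.60799958 0.16852502 0.05498265]
O [[149.0, 234.0], [298.0, 176.0], [356.0, 313.0], [211.0, 369.0], [262.0, 327.0], [254.0, 274.0]]
[[303.0, 211.0], [162.0, 175.0], [186.0, 101.0], [320.0, 134.0], [266.0, 52.0], [243.0, 154.0]]
O2 [[148.0, 233.0], [298.0, 175.0], [356.0, 312.0], [210.0, 369.0], [262.0, 327.0], [253.0, 273.0]]
[[303.0, 209.0], [162.0, 173.0], [187.0, 98.0], [321.0, 131.0], [266.0, 52.0], [243.0, 152.0]]
edge 0.0258 -91.4
edge 0.0239 176.5
edge 0.0261 88.6
edge 0.0239 -4.1
pip 0.011546142655819526 0.001968371013065038
```

Run:
```python
import cv2,numpy as np
t=cv2.imread("pics/top0.png");s=cv2.imread("pics/scene0.png")
a=cv2.resize(t[145:190,240:290],(650,585),interpolation=cv2.INTER_CUBIC)
b=cv2.resize(s[220:270,330:380],(600,600),interpolation=cv2.INTER_CUBIC)
cv2.imwrite("pics/d_top.png",np.clip(a*1.6,0,255).astype(np.uint8));cv2.imwrite("pics/d_scene.png",np.clip(b*1.6,0,255).astype(np.uint8))
```

```text
(no output)
```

View pics/d_top.png

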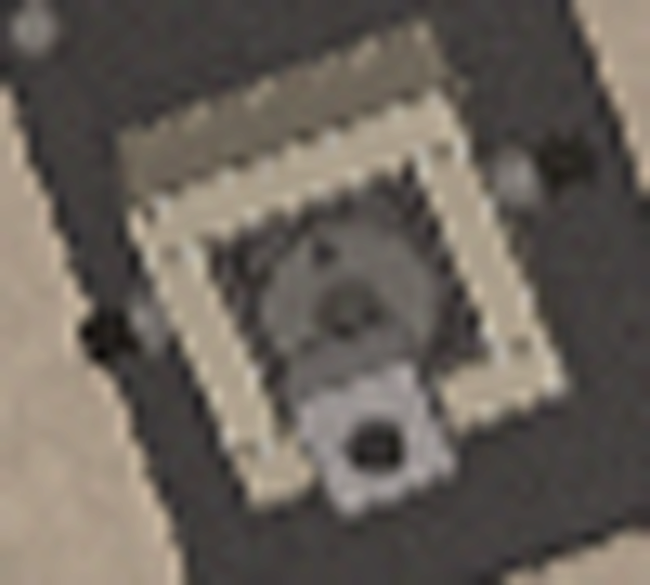

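View pics/d_scene.png

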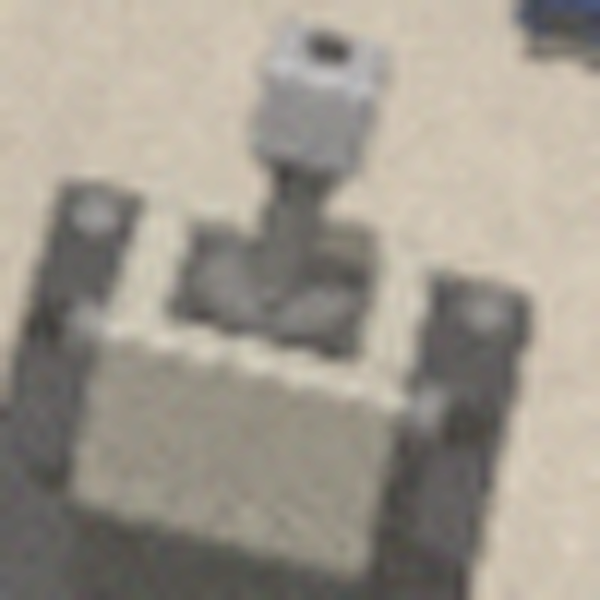

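Run:
```python
from h import *
T=lambda x,y:(240+(x+.5)/13-.5,145+(y+.5)/13-.5)
S=lambda x,y:(330+(x+.5)/12-.5,220+(y+.5)/12-.5)
ps=np.radians(20);ax=np.array([-.5*np.cos(ps),-.5*np.sin(ps),.866]);X=np.array([.866*np.cos(ps),.866*np.sin(ps),.5]);Y=np.cross(ax,X)
h,e=tri(T(375,445),S(330,45));print("headtop",h,e)
p,e=tri(T(132,205),S(412,405));q,e2=tri(T(435,92),S(95,328));print(p,e,q,e2,np.linalg.norm(p-q),np.degrees(np.arctan2(*(p-q)[1::-1])))
m=(p+q)/2;c=m-.037*X;print("mouth c from far edge",c,"exp z .0961; O",c-.044*ax)
r=np.mean([plane("top",T(*v),.0961) for v in[(132,205),(435,92),(565,392),(258,507)]],0);print("mouth c top-only",r)
O=(c-.044*ax);v=h-O;print("headtop in well frame",v@X,v@Y,v@ax)
O=r-.044*ax;v=h-O;print("headtop in well frame",v@X,v@Y,v@ax)
```

```text
headtop [0.55696982 0.14990815 0.15193651] 0.0018385455663756135
[0.61132921 0.20814562 0.116453  ] 0.007523492389689642 [0.63619286 0.13934513 0.11640414] 0.001873128465503985 0.07315539753618353 109.86923271710064
mouth c from far edge [0.59365141 0.16278637 0.09792857] exp z .0961; O [0.61432464 0.17031081 0.05982457]
mouth c top-only [0.59463586 0.16237162 0.0961    ]
headtop in well frame -0.0066609365562861345 0.00044425562249355617 0.11020594940956703
headtop in well frame -0.006424931785818225 0.0011706635046350592 0.11218110680568318
```

```bash
cat >> h.py <<'E'
from scipy.spatial.transform import Slerp
ps=np.radians(20);ax=np.array([-.5*np.cos(ps),-.5*np.sin(ps),.866025]);X=np.array([.866025*np.cos(ps),.866025*np.sin(ps),.5]);Y=np.cross(ax,X)
def plan(p,Rt,n,g):
    o,R0=tool();p0=o["eef_pos"]
    s=Slerp([0,1],R.from_matrix([R0,Rt]));rows=[]
    for i in range(n):
        A=s(i/n).as_matrix();B=s((i+1)/n).as_matrix()
        d=A.T@(np.array(p)-p0)/n*1000;w=np.degrees(R.from_matrix(A.T@B).as_rotvec())
        rows.append([round(v,1) for v in(*d,*w)]+[g])
    print(rows);return rows
def err(p,Rt):
    o,R0=tool();print("pos err mm tool",((R0.T@(np.array(p)-o["eef_pos"]))*1000).round(1),"rot",np.degrees(R.from_matrix(R0.T@Rt).as_rotvec()).round(1),"F",o["contact_force"].round(1),"M",o["torque"].round(2),"q",o["q"].round(2),"w",round(o["gripper_width"],3),"t",o["t"])
def pose(lean,ang,s,xo=0):
    # lean deg toward -X; ang deg tool turned about tool z from start; returns TCP point s m below head-mid ref
    r=np.cos(np.radians(lean))*ax-np.sin(np.radians(lean))*X
    z=-r;x0=Y;y0=np.cross(z,x0)
    M=np.c_[x0,y0,z]@R.from_rotvec([0,0,np.radians(ang)]).as_matrix()
    return M
H=np.array([.5638,.1524,.140])
E
python3 - <<'E'
from h import *
M=pose(4,0,0);print(M.round(3))
plan(H-.06*M[:,2],M,16,-1)
E
```

```text
[[-0.342  0.779  0.525]
 [ 0.94   0.284  0.191]
 [ 0.     0.559 -0.829]]
[[np.float64(-21.3), np.float64(27.4), np.float64(2.6), np.float64(-2.0), np.float64(0.8), np.float64(-2.6), -1], [np.float64(-22.6), np.float64(26.3), np.float64(3.2), np.float64(-2.0), np.float64(0.8), np.float64(-2.6), -1], [np.float64(-23.8), np.float64(25.2), np.float64(3.8), np.float64(-2.0), np.float64(0.8), np.float64(-2.6), -1], [np.float64(-24.9), np.float64(23.9), np.float64(4.4), np.float64(-2.0), np.float64(0.8), np.float64(-2.6), -1], [np.float64(-26.0), np.float64(22.6), np.float64(4.8), np.float64(-2.0), np.float64(0.8), np.float64(-2.6), -1], [np.float64(-27.1), np.float64(21.2), np.float64(5.2), np.float64(-2.0), np.float64(0.8), np.float64(-2.6), -1], [np.float64(-28.1), np.float64(19.8), np.float64(5.6), np.float64(-2.0), np.float64(0.8), np.float64(-2.6), -1], [np.float64(-29.0), np.float64(18.3), np.float64(5.9), np.float64(-2.0), np.float64(0.8), np.float64(-2.6), -1], [np.float64(-29.9), np.float64(16.8), np.float64(6.1), np.float64(-2.0), np.float64(0.8), np.float64(-2.6), -1], [np.float64(-30.7), np.float64(15.2), np.float64(6.2), np.float64(-2.0), np.float64(0.8), np.float64(-2.6), -1], [np.float64(-31.4), np.float64(13.6), np.float64(6.3), np.float64(-2.0), np.float64(0.8), np.float64(-2.6), -1], [np.float64(-32.1), np.float64(12.0), np.float64(6.3), np.float64(-2.0), np.float64(0.8), np.float64(-2.6), -1], [np.float64(-32.7), np.float64(10.3), np.float64(6.3), np.float64(-2.0), np.float64(0.8), np.float64(-2.6), -1], [np.float64(-33.2), np.float64(8.6), np.float64(6.1), np.float64(-2.0), np.float64(0.8), np.float64(-2.6), -1], [np.float64(-33.6), np.float64(6.9), np.float64(6.0), np.float64(-2.0), np.float64(0.8), np.float64(-2.6), -1], [np.float64(-34.0), np.float64(5.2), np.float64(5.7), np.float64(-2.0), np.float64(0.8), np.float64(-2.6), -1]]
```

>>> {"op": "apply_moves", "data": {"increments": [[-21,27,2,-2,0.8,-2.6,-1],[-22,26,2,-2,0.8,-2.6,-1],[-24,25,3,-2,0.8,-2.6,-1],[-25,24,3,-2,0.8,-2.6,-1],[-26,22.5,4,-2,0.8,-2.6,-1],[-27,21,4,-2,0.8,-2.6,-1],[-28,20,4,-2,0.8,-2.6,-1],[-29,18,4,-2,0.8,-2.6,-1]], "grip_force": 60}}

```text
t: 1.1
eef_pos: [0.3955, 0.3776, 0.2156]
tool_rot: [0.087, 0.702, 0.696, 0.123]
contact_force: [1.5, -0.2, 1.1]
gripper_width: 1.001
```

```bash
sed -i 's/for v in(\*d,\*w)\]/for v in np.r_[d,w].tolist()]/' h.py
python3 - <<'E'
from h import *
M=pose(4,0,0);err(H-.06*M[:,2],M)
plan(H-.06*M[:,2],M,8,-1)
E
```

```text
pos err mm tool [-237.7  126.6   53.4] rot [-16.2   6.  -19.3] F [ 1.5 -0.2  1.1] M [-0.05  0.25  0.06] q [-1.1   0.17  0.1   2.07  0.32  0.72  0.34] w 1.001 t 1.1
[[-29.7, 15.8, 6.7, -2.0, 0.8, -2.4, -1], [-30.4, 14.3, 6.8, -2.0, 0.8, -2.4, -1], [-31.1, 12.8, 6.9, -2.0, 0.8, -2.4, -1], [-31.7, 11.2, 6.9, -2.0, 0.8, -2.4, -1], [-32.2, 9.6, 6.8, -2.0, 0.8, -2.4, -1], [-32.7, 8.0, 6.7, -2.0, 0.8, -2.4, -1], [-33.1, 6.4, 6.5, -2.0, 0.8, -2.4, -1], [-33.4, 4.8, 6.3, -2.0, 0.8, -2.4, -1]]
```

>>> {"op": "apply_moves", "data": {"increments": [[-30,16,6,-2,0.8,-2.4,-1],[-30,14,6,-2,0.8,-2.4,-1],[-31,13,6,-2,0.8,-2.4,-1],[-32,11,6,-2,0.8,-2.4,-1],[-32,10,6,-2,0.8,-2.4,-1],[-33,8,6,-2,0.8,-2.4,-1],[-33,6,6,-2,0.8,-2.4,-1],[-33,5,5,-2,0.8,-2.4,-1]]}}

```text
t: 2.1
eef_pos: [0.5182, 0.1503, 0.19]
tool_rot: [0.161, 0.561, 0.781, 0.221]
contact_force: [0.2, 0.4, 0.3]
gripper_width: 1.0
```

Run:
```python
from h import *
M=pose(4,0,0);err(H-.06*M[:,2],M)
```

```text
pos err mm tool [-13.4   8.6   5.7] rot [-2.3  1.  -1.1] F [0.2 0.4 0.3] M [-0.12  0.54 -0.01] q [-0.45  0.1   0.02  2.33  0.36  0.17  1.12] w 1.0 t 2.1
```

>>> {"op": "apply_moves", "data": {"increments": [[-6,4,5,-1,0.5,-0.5,-1],[-6,4,5,-1,0.5,-0.5,-1],[-2,1,5,0,0,0,-1],[0,0,5,0,0,0,-1],[0,0,5,0,0,0,-1],[0,0,0,0,0,0,-1],[0,0,0,0,0,0,-1],[0,0,0,0,0,0,-1]]}}

```text
t: 3.1
eef_pos: [0.5344, 0.1425, 0.1705]
tool_rot: [0.164, 0.557, 0.783, 0.224]
contact_force: [-0.4, 1.1, -0.7]
gripper_width: 1.0
```

Run:
```python
from h import *
M=pose(4,0,0);err(H+.021*M[:,2],M)
for n in("scene","top"):
    im=imaging.read_camera(n);cv2.imwrite(f"pics/{n}1.png",im[:,:,::-1])
    x,y=proj(n,H)[0].astype(int);c=im[max(0,y-60):y+60,x-80:x+80,::-1];cv2.imwrite(f"pics/{n}1c.png",np.clip(cv2.resize(c,None,fx=5,fy=5,interpolation=2)*1.5,0,255).astype(np.uint8)[:600])
```

```text
pos err mm tool [ 0.3 10.7 63.3] rot [-1.8  0.9 -0.6] F [-0.4  1.1 -0.7] M [-0.2   0.48 -0.03] q [ 0.06  0.2  -0.5   2.3   0.91  0.17  0.64] w 1.0 t 3.1
```

View pics/scene1c.png

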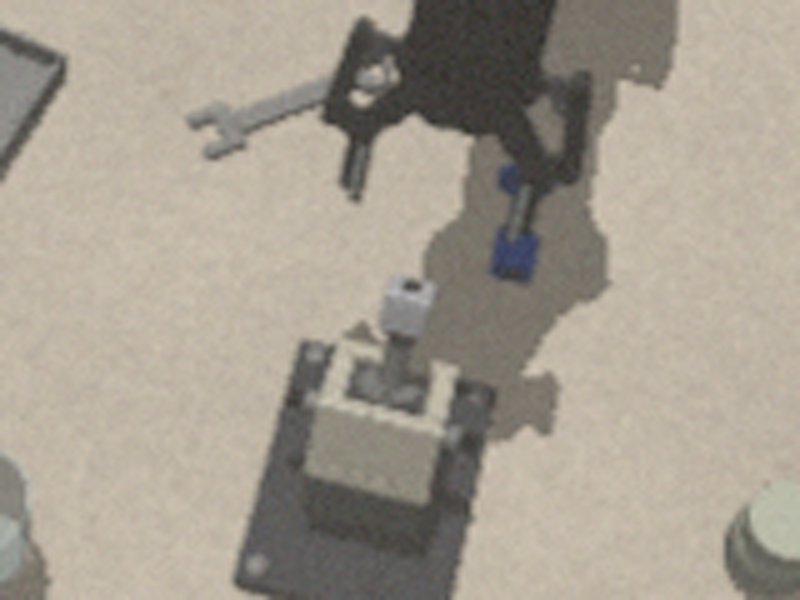

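View pics/top1c.png

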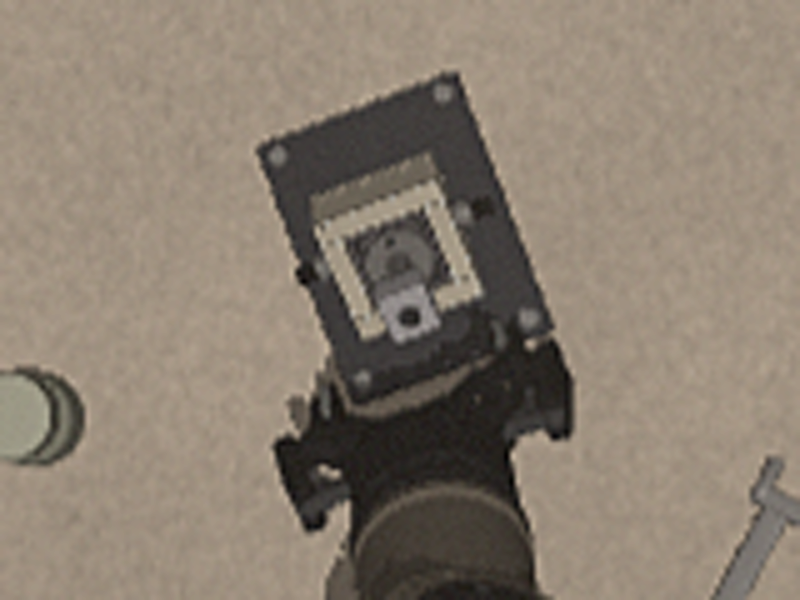

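>>> {"op": "apply_moves", "data": {"increments": [[0,3,8,0,0,0,-1],[0,3,8,0,0,0,-1],[0,2,8,0,0,0,-1],[0,2,8,0,0,0,-1],[0,1,8,0,0,0,-1],[0,1,8,0,0,0,-1],[0,0,7,0,0,0,-1],[0,0,0,0,0,0,-1]]}}

```text
t: 4.2
eef_pos: [0.5733, 0.1568, 0.1307]
tool_rot: [0.164, 0.556, 0.783, 0.225]
contact_force: [-0.0, -0.1, 0.9]
gripper_width: 1.002
```

Run:
```python
from h import *
M=pose(4,0,0);err(H+.021*M[:,2],M)
```

```text
pos err mm tool [-0.8 -3.2  7.5] rot [-1.7  0.8 -0.5] F [-0.  -0.1  0.9] M [-0.15  0.5   0.02] q [-0.01  0.33 -0.44  2.25  1.44  0.17  0.13] w 1.002 t 4.2
```

>>> {"op": "apply_moves", "data": {"increments": [[0,-2,3,-0.5,0.3,0,-1],[0,-2,3,-0.5,0.3,0,-1],[0,0,2,0,0,0,-1],[0,0,0,0,0,0,-0.3],[0,0,0,0,0,0,0],[0,0,0,0,0,0,0.1],[0,0,0,0,0,0,0.1],[0,0,0,0,0,0,0.1]]}}

```text
t: 5.2
eef_pos: [0.5746, 0.1577, 0.1236]
tool_rot: [0.166, 0.553, 0.782, 0.235]
contact_force: [0.4, -0.4, 0.2]
gripper_width: 0.453
```

```bash
cat > look.py <<'E'
import sys
from h import *
k=sys.argv[1];ctr=eval(sys.argv[2]) if len(sys.argv)>2 else H
fx=int(sys.argv[3]) if len(sys.argv)>3 else 6
for n in("scene","top"):
    im=imaging.read_camera(n);cv2.imwrite(f"pics/{n}{k}.png",im[:,:,::-1])
    x,y=proj(n,ctr)[0].astype(int);w=390//fx;hh=300//fx;y0=max(0,y-hh);x0=max(0,x-w)
    c=im[y0:y+hh,x0:x+w,::-1]
    print(n,"crop origin",x0,y0)
    cv2.imwrite(f"pics/{n}{k}c.png",np.clip(cv2.resize(c,None,fx=fx,fy=fx,interpolation=2)*1.6,0,255).astype(np.uint8))
E
python3 - <<'E'
from h import *
M=pose(4,0,0);err(H+.021*M[:,2],M)
E
python3 look.py 2
```

```text
pos err mm tool [-1.3 -0.8  0.7] rot [-0.5  0.2 -0.4] F [ 0.4 -0.4  0.2] M [-0.24  0.55  0.  ] q [ 0.05  0.36 -0.5   2.26  1.71  0.19 -0.12] w 0.453 t 5.2
scene crop origin 290 177
top crop origin 202 126
```

View pics/scene2c.png

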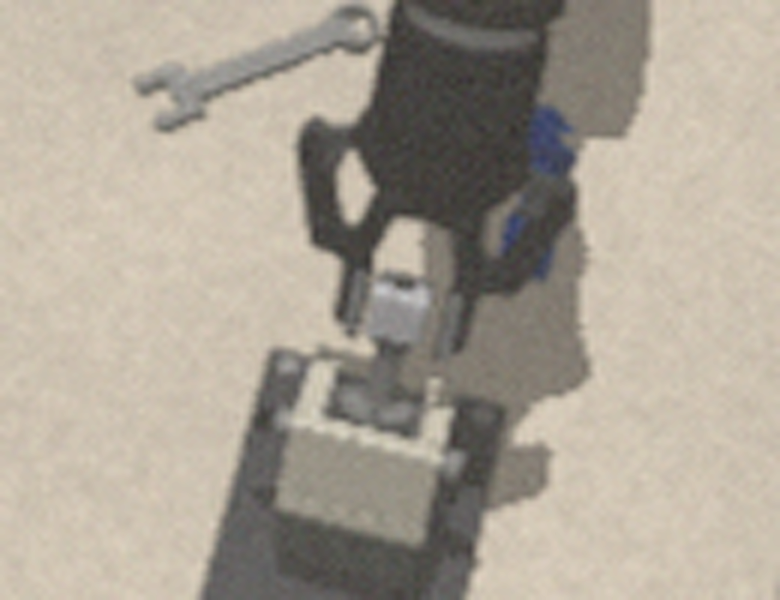

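View pics/top2c.png

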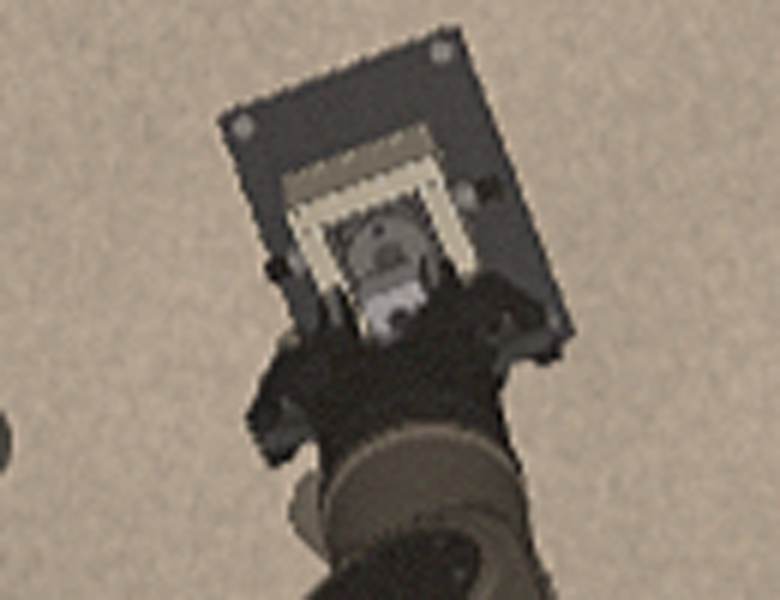

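>>> {"op": "apply_moves", "data": {"increments": [[-1.3,-0.5,0.5,0,0,0,0.1],[0,0,0,0,0,0,0.2],[0,0,0,0,0,0,0.3],[0,0,0,0,0,0,0.4],[0,0,0,0,0,0,0.6],[0,0,0,0,0,0,0.9],[0,0,0,0,0,0,1],[0,0,0,0,0,0,1]], "grip_force": 50}}

```text
t: 6.3
eef_pos: [0.5749, 0.1563, 0.1227]
tool_rot: [0.166, 0.553, 0.782, 0.235]
contact_force: [0.9, -0.7, -0.8]
gripper_width: 0.323
```

```bash
python3 - <<'E'
from h import *
M=pose(4,0,0);err(H+.021*M[:,2],M)
E
python3 look.py 3
```

```text
pos err mm tool [ 0.2 -0.1  0.1] rot [-0.6  0.2 -0.4] F [ 0.9 -0.7 -0.8] M [-0.23  0.54 -0.  ] q [ 0.05  0.36 -0.5   2.26  1.72  0.19 -0.13] w 0.323 t 6.3
scene crop origin 290 177
top crop origin 202 126
```

View pics/scene3c.png

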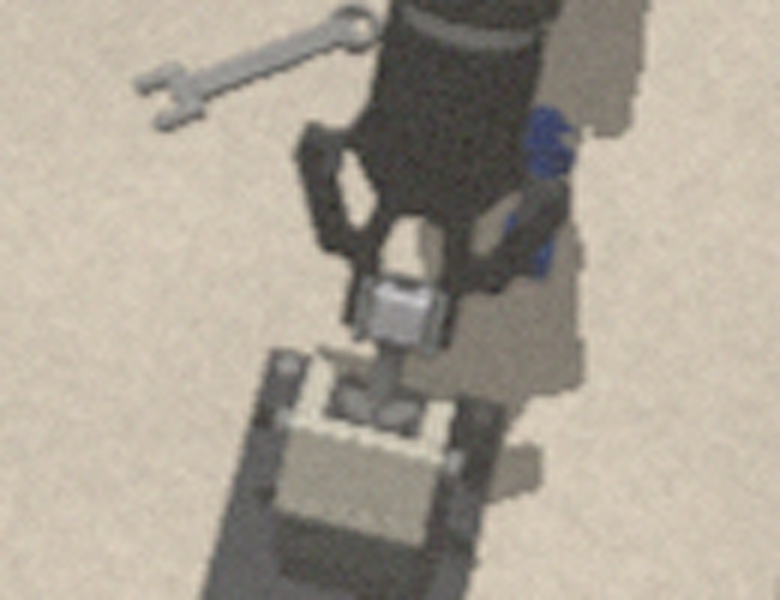

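View pics/top3c.png

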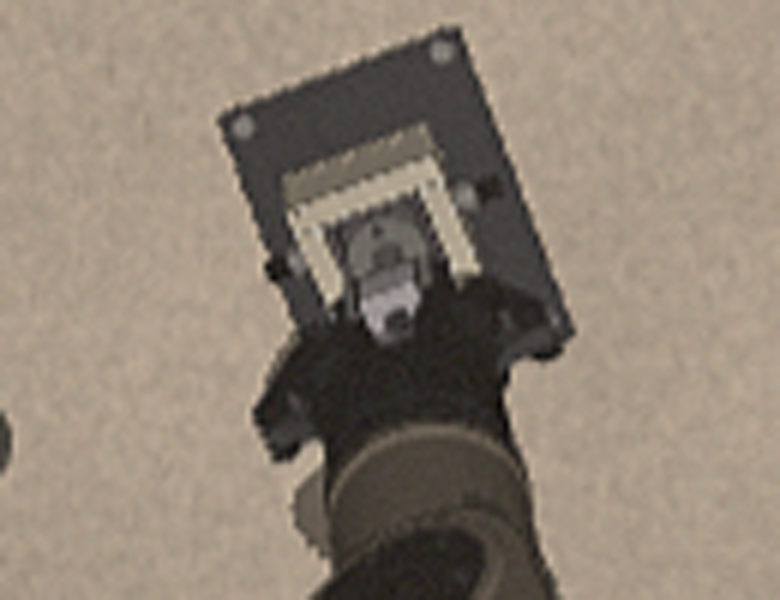

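>>> {"op": "apply_moves", "data": {"increments": [[0,1,0,0.9,0,0,1],[0,1,0,0.9,0,0,1],[0,1,0,0.9,0,0,1],[0,1,0,0.9,0,0,1],[0,0,0,0,0,2,1],[0,0,0,0,0,3,1],[0,0,0.1,0,0,4,1],[0,0,0.1,0,0,4,1]]}}

```text
t: 7.4
eef_pos: [0.5769, 0.1558, 0.1229]
tool_rot: [0.122, 0.648, 0.717, 0.224]
contact_force: [0.8, -0.1, -1.1]
gripper_width: 0.326
```

```bash
cat > st.py <<'E'
from h import *
o,R0=tool()
M=pose(0,0,0);D=M.T@R0
ang=np.degrees(np.arctan2(D[1,0],D[0,0]))
z=R0[:,2]
Ow=np.array([.6145,.170,.059]);v=o["eef_pos"]-Ow
print("ang",ang.round(1),"tilt errs about tool xy",np.degrees(R.from_matrix(R0.T@M@R.from_rotvec([0,0,np.radians(ang)]).as_matrix()).as_rotvec()).round(1))
print("TCP in well X,Y,ax mm",(np.array([v@X,v@Y,v@ax])*1000).round(1))
t=R0.T@o["torque"];f=R0.T@o["contact_force"]
print("tool F",f.round(1),"tool M",t.round(2),"q",o["q"].round(2),"w",round(o["gripper_width"],3),"t",round(o["t"],2))
print("well XY axes in tool: X",(R0.T@X).round(2),"Y",(R0.T@Y).round(2))
E
python3 st.py
```

```text
ang 14.2 tilt errs about tool xy [-0.3  0.4 -0. ]
TCP in well X,Y,ax mm [-2.8 -0.5 75.4]
tool F [-0.3  0.2  1.3] tool M [ 0.39 -0.03  0.01] q [ 0.06  0.36 -0.5   2.21  1.14  0.21  0.21] w 0.326 t 7.4
well XY axes in tool: X [ 0.24  0.97 -0.01] Y [ 0.97 -0.24 -0.01]
```

>>> {"op": "apply_moves", "data": {"increments": [[0.2,0.7,0.2,0,0,5,1],[0.2,0.7,0.2,0,0,5,1],[0.2,0.5,0.2,0,0,5,1],[0,0,0.2,0,0,5,1],[0,0,0.2,0,0,5,1],[0,0,0.2,0,0,5,1],[0,0,0.2,0,0,5,1],[0,0,0.2,0,0,5,1]]}}

```text
t: 8.4
eef_pos: [0.5779, 0.1561, 0.1218]
tool_rot: [0.034, 0.862, 0.437, 0.254]
contact_force: [-0.1, -0.1, -0.3]
gripper_width: 0.322
```

```bash
python3 st.py
```

```text
ang 56.1 tilt errs about tool xy [0.1 0.5 0. ]
TCP in well X,Y,ax mm [-2.5 -0.6 74. ]
tool F [-0.2 -0.1  0.2] tool M [ 0.23 -0.33 -0.07] q [-0.01  0.36 -0.43  2.21  1.12  0.18 -0.51] w 0.322 t 8.4
well XY axes in tool: X [ 0.83  0.56 -0.01] Y [ 0.56 -0.83 -0.01]
```

>>> {"op": "apply_moves", "data": {"increments": [[0,0,0.2,0,0,5,1],[0,0,0.2,0,0,5,1],[0,0,0.2,0,0,5,1],[0,0,0.2,0,0,5,1],[0,0,0.2,0,0,5,1],[0,0,0.2,0,0,5,1],[0,0,0.2,0,0,5,1],[0,0,0.2,0,0,5,1]]}}

```text
t: 9.4
eef_pos: [0.5783, 0.1563, 0.1205]
tool_rot: [-0.06, 0.961, 0.1, 0.251]
contact_force: [-0.5, -0.2, -0.6]
gripper_width: 0.319
```

```bash
python3 st.py; python3 look.py 4
```

```text
ang 98.0 tilt errs about tool xy [0.4 0.1 0. ]
TCP in well X,Y,ax mm [-2.7 -0.5 72.6]
tool F [-0.7  0.1  0.3] tool M [-0.11 -0.49  0.03] q [-0.02  0.36 -0.42  2.21  1.15  0.18 -1.27] w 0.319 t 9.4
well XY axes in tool: X [ 0.99 -0.14 -0.  ] Y [-0.14 -0.99 -0.01]
scene crop origin 290 177
top crop origin 202 126
```

View pics/top4c.png

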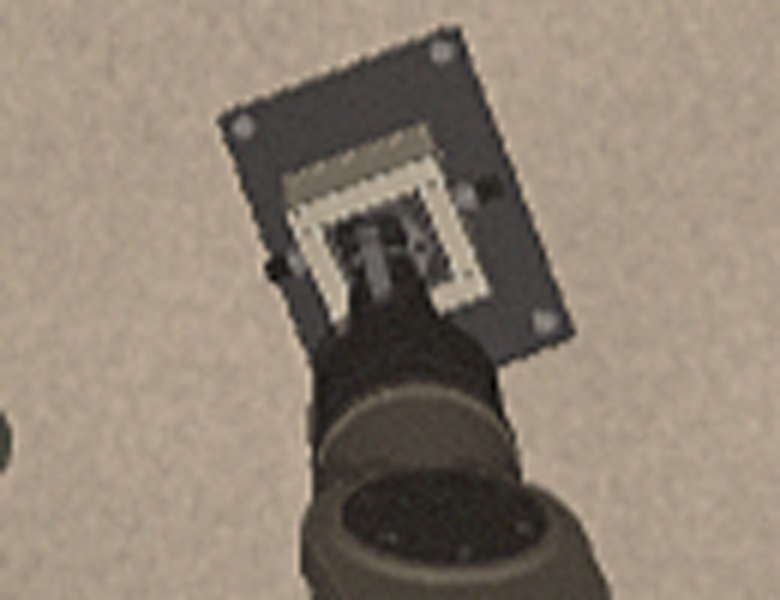

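View pics/scene4c.png

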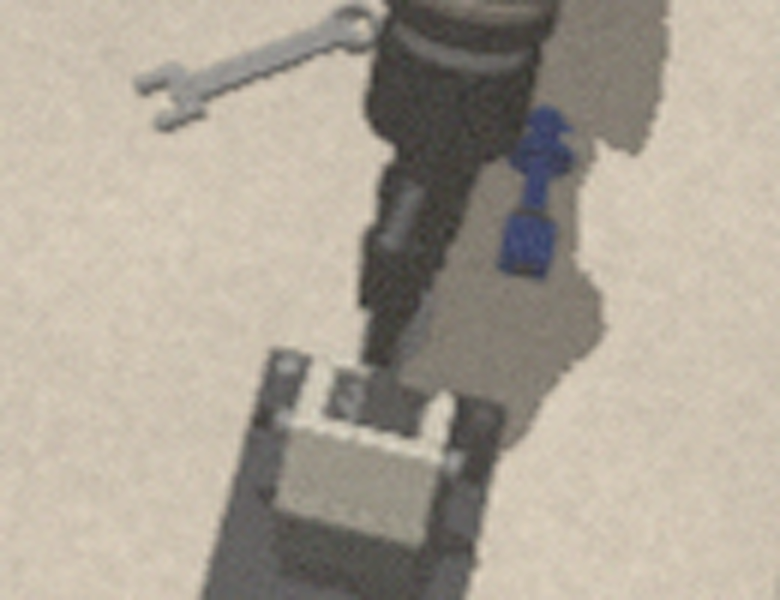

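>>> {"op": "apply_moves", "data": {"increments": [[0,0,0.2,0,0,4,1],[0,0,0.2,0,0,4,1],[0,0,0.2,0,0,4,1],[0,0,0.2,0,0,4,1],[0,0,0.1,0,0,4,1],[0,0,0.1,0,0,4,1],[0,0,0.1,0,0,4,1],[0,0,0.1,0,0,0,1]]}}

```text
t: 10.5
eef_pos: [0.5787, 0.1564, 0.1196]
tool_rot: [-0.119, 0.956, -0.136, 0.23]
contact_force: [0.1, 0.5, -0.9]
gripper_width: 0.323
```

```bash
python3 st.py
```

```text
ang 126.1 tilt errs about tool xy [ 0.3 -0.2 -0. ]
TCP in well X,Y,ax mm [-2.9 -0.5 71.6]
tool F [-0.4 -0.2  0.9] tool M [-0.27 -0.41  0.  ] q [-0.02  0.36 -0.42  2.21  1.18  0.17 -1.79] w 0.323 t 10.5
well XY axes in tool: X [ 0.81 -0.59 -0.  ] Y [-0.59 -0.81 -0.01]
```

Torque is still zero. I'll step on in small moves.

>>> {"op": "apply_moves", "data": {"increments": [[0,0,0.2,0,0,3,1],[0,0,0.1,0,0,3,1],[0,0,0.1,0,0,3,1],[0,0,0,0,0,0,1],[0,0,0,0,0,0,1],[0,0,0,0,0,0,1],[0,0,0,0,0,0,1],[0,0,0,0,0,0,1]]}}

```text
t: 11.5
eef_pos: [0.579, 0.1562, 0.1194]
tool_rot: [-0.135, 0.944, -0.206, 0.221]
contact_force: [1.3, -0.3, -0.4]
gripper_width: 0.319
```

```bash
python3 st.py
```

```text
ang 134.5 tilt errs about tool xy [ 0.3 -0.3 -0. ]
TCP in well X,Y,ax mm [-2.8 -0.9 71.3]
tool F [ 1.  -0.   0.9] tool M [-0.32 -0.24  0.02] q [-0.02  0.36 -0.42  2.21  1.19  0.17 -1.94] w 0.319 t 11.5
well XY axes in tool: X [ 0.71 -0.7   0.  ] Y [-0.7  -0.71 -0.01]
```

>>> {"op": "apply_moves", "data": {"increments": [[0,0,0.1,0,0,3,1],[0,0,0.1,0,0,3,1],[0,0,0.1,0,0,3,1],[0,0,0,0,0,0,1],[0,0,0,0,0,0,1],[0,0,0,0,0,0,1],[0,0,0,0,0,0,1],[0,0,0,0,0,0,1]]}}

```text
t: 12.5
eef_pos: [0.5798, 0.1565, 0.1199]
tool_rot: [-0.152, 0.925, -0.278, 0.21]
contact_force: [-0.0, -0.5, -0.1]
gripper_width: 0.323
```

```bash
python3 st.py
```

```text
ang 143.4 tilt errs about tool xy [ 0.2 -0.4 -0. ]
TCP in well X,Y,ax mm [-1.8 -0.9 71.4]
tool F [ 0.2  0.5 -0. ] tool M [-0.4  -0.16 -0.23] q [-0.02  0.36 -0.42  2.21  1.19  0.17 -2.1 ] w 0.323 t 12.5
well XY axes in tool: X [ 0.6 -0.8  0. ] Y [-0.8  -0.6  -0.01]
```

>>> {"op": "apply_moves", "data": {"increments": [[0,0,0.1,0,0,3,1],[0,0,0,0,0,3,1],[0,0,0,0,0,0,1],[0,0,0,0,0,0,1],[0,0,0,0,0,0,1],[0,0,0,0,0,0,1],[0,0,0,0,0,0,1],[0,0,0,0,0,0,1]]}}

```text
t: 13.5
eef_pos: [0.5798, 0.1564, 0.1199]
tool_rot: [-0.163, 0.909, -0.326, 0.202]
contact_force: [0.0, -0.6, -0.2]
gripper_width: 0.318
```

```bash
python3 st.py; python3 look.py 5
```

```text
ang 149.4 tilt errs about tool xy [ 0.1 -0.4 -0. ]
TCP in well X,Y,ax mm [-1.8 -0.9 71.4]
tool F [0.4 0.5 0.1] tool M [-0.42 -0.17 -0.3 ] q [-0.02  0.36 -0.41  2.21  1.19  0.17 -2.21] w 0.318 t 13.5
well XY axes in tool: X [ 0.51 -0.86  0.  ] Y [-0.86 -0.51 -0.01]
scene crop origin 290 177
top crop origin 202 126
```

View pics/top5c.png

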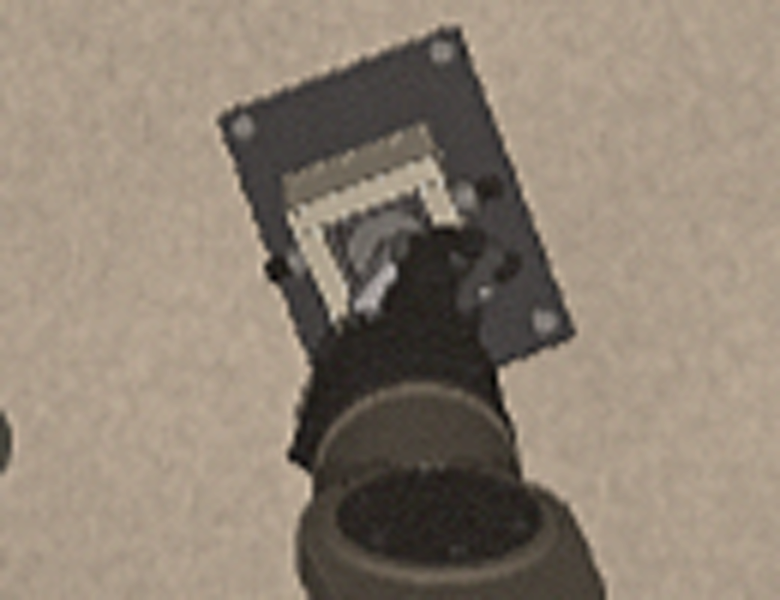

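View pics/scene5c.png

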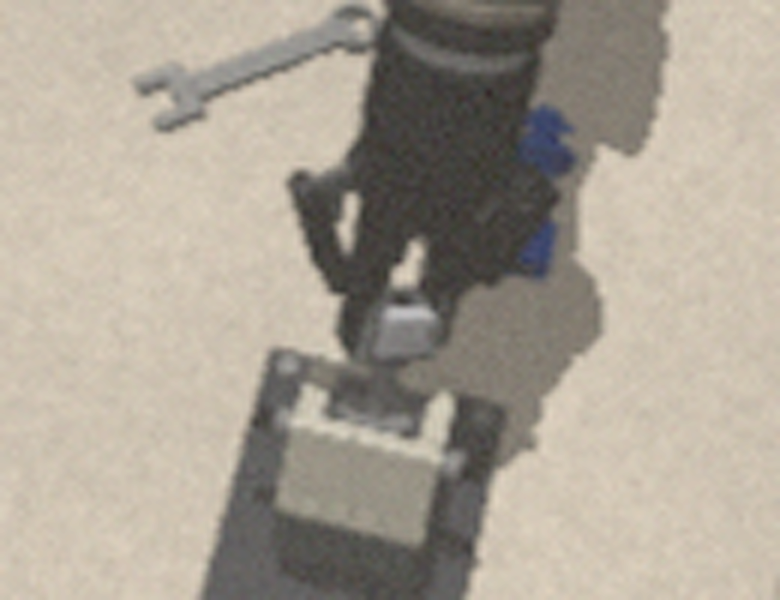

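>>> {"op": "apply_moves", "data": {"increments": [[0,0,0,0,0,3,1],[0,0,0,0,0,3,1],[0,0,0,0,0,3,1],[0,0,0,0,0,3,1],[0,0,0,0,0,3,1],[0,0,0,0,0,0,1],[0,0,0,0,0,0,1],[0,0,0,0,0,0,1]]}}

```text
t: 14.6
eef_pos: [0.5798, 0.1563, 0.1198]
tool_rot: [-0.188, 0.858, -0.444, 0.179]
contact_force: [0.2, -0.4, 0.3]
gripper_width: 0.324
```

```bash
python3 st.py
```

```text
ang 164.6 tilt errs about tool xy [ 0.  -0.4 -0. ]
TCP in well X,Y,ax mm [-1.9 -1.  71.3]
tool F [ 0.5 -0.1 -0.2] tool M [-0.42  0.03 -0.29] q [-0.02  0.36 -0.41  2.21  1.19  0.17 -2.48] w 0.324 t 14.6
well XY axes in tool: X [ 0.26 -0.96  0.  ] Y [-0.96 -0.26 -0.01]
```

>>> {"op": "apply_moves", "data": {"increments": [[0,0,0,0,0,2,1],[0,0,0,0,0,2,1],[0,0,0,0,0,0,1],[0,0,0,0,0,-1,1],[0,0,-1,0,0,0,1],[0,0,-2,0,0,0,1],[0,0,-2,0,0,0,1],[0,0,0,0,0,0,1]], "grip_force": 80}}

```text
t: 15.6
eef_pos: [0.5778, 0.1555, 0.1231]
tool_rot: [-0.193, 0.845, -0.468, 0.172]
contact_force: [2.4, -0.2, -2.0]
gripper_width: 0.319
```

```bash
python3 st.py
```

```text
ang 167.9 tilt errs about tool xy [ 0.1 -0.4 -0. ]
TCP in well X,Y,ax mm [-2.1 -1.1 75.2]
tool F [ 1.2 -0.7  2.9] tool M [-0.3  -0.02 -0.25] q [ 0.    0.35 -0.44  2.21  1.16  0.18 -2.49] w 0.319 t 15.6
well XY axes in tool: X [ 0.21 -0.98  0.  ] Y [-0.98 -0.21 -0.01]
```

>>> {"op": "apply_moves", "data": {"increments": [[0,0,-4,0,0,0,1],[0,0,-4,0,0,0,1],[0,0,-4,0,0,0,1],[0,0,-4,0,0,0,1],[0,0,-4,0,0,0,1],[0,0,-4,0,0,0,1],[0,0,-4,0,0,0,1],[0,0,0,0,0,0,1]]}}

```text
t: 16.6
eef_pos: [0.565, 0.1506, 0.1466]
tool_rot: [-0.193, 0.845, -0.469, 0.171]
contact_force: [1.0, -0.1, 0.0]
gripper_width: 0.314
```

```bash
python3 st.py; python3 look.py 6
```

```text
ang 168.0 tilt errs about tool xy [ 0.2 -0.2 -0. ]
TCP in well X,Y,ax mm [ -2.3  -1.3 102.4]
tool F [ 0.6 -0.7  0.4] tool M [-0.25  0.08 -0.2 ] q [ 0.13  0.31 -0.58  2.22  0.97  0.23 -2.3 ] w 0.314 t 16.6
well XY axes in tool: X [ 0.21 -0.98 -0.  ] Y [-0.98 -0.21 -0.  ]
scene crop origin 290 177
top crop origin 202 126
```

View pics/scene6c.png

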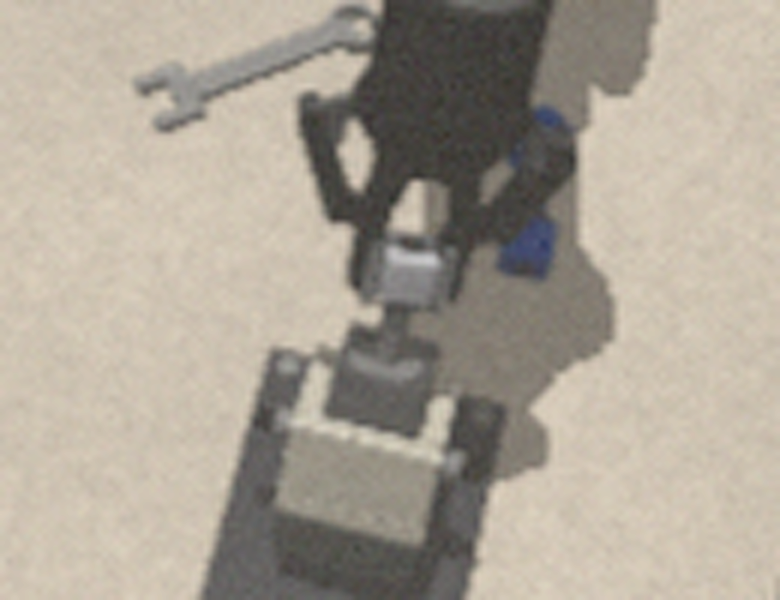

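The plug is rising out of the well with the puller (its grey block is visible at crop (385,385)). I'll draw on.

>>> {"op": "apply_moves", "data": {"increments": [[0,0,-4,0,0,0,1],[0,0,-4,0,0,0,1],[0,0,-4,0,0,0,1],[0,0,-4,0,0,0,1],[0,0,-4,0,0,0,1],[0,0,-4,0,0,0,1],[0,0,-4,0,0,0,1],[0,0,0,0,0,0,1]]}}

```text
t: 17.7
eef_pos: [0.5473, 0.1441, 0.1684]
tool_rot: [-0.19, 0.846, -0.47, 0.168]
contact_force: [0.1, -0.6, -4.3]
gripper_width: 0.312
```

```bash
python3 st.py; python3 look.py 7
```

```text
ang 168.0 tilt errs about tool xy [ 0.7 -0.2 -0. ]
TCP in well X,Y,ax mm [ -7.7  -1.4 130.7]
tool F [0.1 2.2 3.7] tool M [-1.09 -0.16 -0.03] q [ 0.26  0.26 -0.71  2.23  0.8   0.27 -2.13] w 0.312 t 17.7
well XY axes in tool: X [ 0.21 -0.98 -0.01] Y [-0.98 -0.21 -0.01]
scene crop origin 290 177
top crop origin 202 126
```

View pics/scene7c.png

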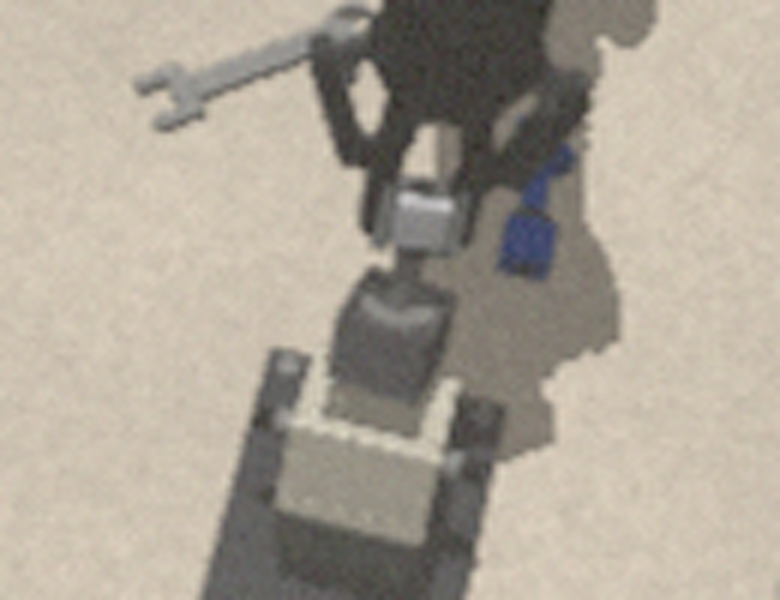

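```bash
cat > pl.py <<'E'
import sys
from h import *
p=eval(sys.argv[1]);n=int(sys.argv[2]);o,R0=tool()
z=R0[:,2];c=np.cross(z,[0,0,-1]);a=np.arcsin(np.linalg.norm(c))
Rt=R.from_rotvec(c/np.linalg.norm(c)*a).as_matrix()@R0
err(p,Rt);plan(p,Rt,n,1)
E
python3 pl.py "[.56,.08,.25]" 8
```

```text
pos err mm tool [ 70.  -17.2 -75.9] rot [-28.7  -6.3  -0. ] F [ 0.1  0.5 -4.5] M [-0.36  1.03 -0.02] q [ 0.26  0.26 -0.71  2.23  0.8   0.27 -2.13] w 0.321 t 17.8
[[8.8, -2.1, -9.5, -3.6, -0.8, 0.0, 1], [8.6, -1.5, -9.7, -3.6, -0.8, -0.0, 1], [8.5, -0.9, -9.9, -3.6, -0.8, 0.0, 1], [8.3, -0.3, -10.1, -3.6, -0.8, 0.0, 1], [8.2, 0.3, -10.2, -3.6, -0.8, 0.0, 1], [8.1, 1.0, -10.3, -3.6, -0.8, -0.0, 1], [7.9, 1.6, -10.3, -3.6, -0.8, -0.0, 1], [7.8, 2.3, -10.3, -3.6, -0.8, -0.0, 1]]
```

>>> {"op": "apply_moves", "data": {"increments": [[0,4,-12,0,0,0,1],[0,4,-12,0,0,0,1],[6,0,-10,-4,-1,0,1],[8,0,-10,-5,-1,0,1],[8,0,-10,-5,-1,0,1],[8,0,-10,-5,-1,0,1],[8,1,-10,-5,-1,0,1],[8,2,-10,-4,-1,0,1]]}}

```text
t: 18.8
eef_pos: [0.5331, 0.0876, 0.2453]
tool_rot: [0.003, 0.874, -0.485, -0.0]
contact_force: [0.4, -0.2, -5.3]
gripper_width: 0.316
```

```bash
python3 pl.py "[.572,-.222,.20]" 8
```

```text
pos err mm tool [283.1 130.6  46.8] rot [ 0.3 -0.1  0. ] F [ 0.4 -0.2 -5.3] M [ 0.03 -0.05  0.  ] q [ 0.48  0.39 -0.95  1.81  0.36  1.13 -1.61] w 0.316 t 18.8
[[35.4, 16.3, 5.8, 0.0, -0.0, -0.0, 1], [35.4, 16.3, 5.8, 0.0, -0.0, 0.0, 1], [35.4, 16.3, 5.8, 0.0, -0.0, -0.0, 1], [35.4, 16.3, 5.8, 0.0, -0.0, 0.0, 1], [35.4, 16.3, 5.8, 0.0, -0.0, -0.0, 1], [35.4, 16.3, 5.7, 0.0, -0.0, 0.0, 1], [35.4, 16.3, 5.7, 0.0, -0.0, 0.0, 1], [35.4, 16.4, 5.7, 0.0, -0.0, -0.0, 1]]
```

Time is plentiful, so I'll carry across over two calls at moderate speed, staying high.

>>> {"op": "apply_moves", "data": {"increments": [[10,5,0,0,0,0,1],[20,9,0,0,0,0,1],[24,11,0,0,0,0,1],[24,11,0,0,0,0,1],[24,11,0,0,0,0,1],[24,11,0,0,0,0,1],[24,11,0,0,0,0,1],[20,9,0,0,0,0,1]]}}

```text
t: 19.8
eef_pos: [0.5559, -0.1055, 0.2414]
tool_rot: [0.001, 0.875, -0.484, 0.004]
contact_force: [0.3, -0.6, -5.1]
gripper_width: 0.314
```

>>> {"op": "apply_moves", "data": {"increments": [[20,9,2,0,0,0,1],[20,9,4,0,0,0,1],[20,9,6,0,0,0,1],[20,9,8,0,0,0,1],[16,8,8,0,0,0,1],[8,4,8,0,0,0,1],[4,2,6,0,0,0,1],[0,0,0,0,0,0,1]]}}

```text
t: 20.8
eef_pos: [0.5703, -0.2331, 0.1946]
tool_rot: [0.0, 0.874, -0.485, 0.004]
contact_force: [-0.3, -0.4, -5.2]
gripper_width: 0.318
```

```bash
python3 pl.py "[.572,-.222,.20]" 8; python3 look.py 8 "np.array([.572,-.222,.15])" 5
```

```text
pos err mm tool [-8.5 -7.3 -5.4] rot [-0.2 -0.4  0. ] F [-0.3 -0.4 -5.2] M [-0.    0.01  0.02] q [ 0.88  0.54 -0.82  1.7   0.45  1.09 -1.09] w 0.318 t 20.8
[[-1.1, -0.9, -0.7, -0.0, -0.1, -0.0, 1], [-1.1, -0.9, -0.7, -0.0, -0.1, 0.0, 1], [-1.1, -0.9, -0.7, -0.0, -0.1, -0.0, 1], [-1.1, -0.9, -0.7, -0.0, -0.1, -0.0, 1], [-1.1, -0.9, -0.7, -0.0, -0.1, -0.0, 1], [-1.1, -0.9, -0.7, -0.0, -0.1, 0.0, 1], [-1.1, -0.9, -0.7, -0.0, -0.1, -0.0, 1], [-1.1, -0.9, -0.7, -0.0, -0.1, -0.0, 1]]
scene crop origin 176 105
top crop origin 329 110
```

View pics/scene8c.png

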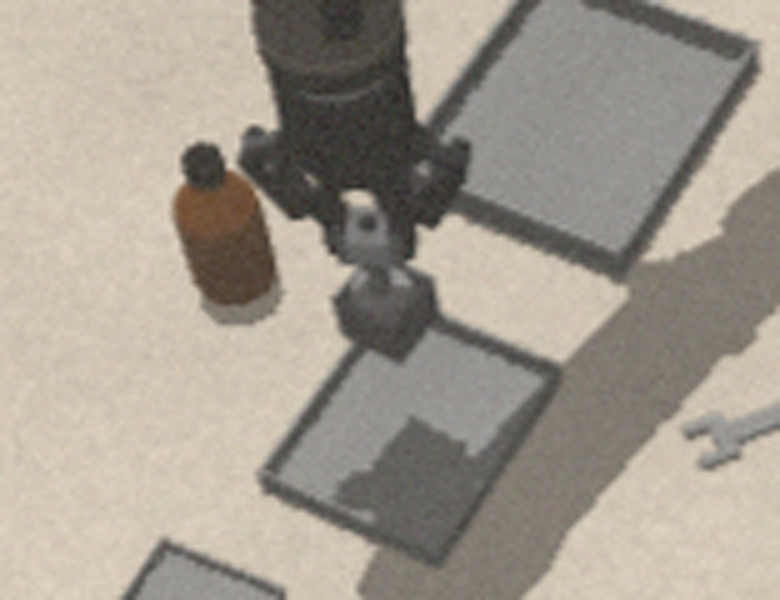

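View pics/top8c.png

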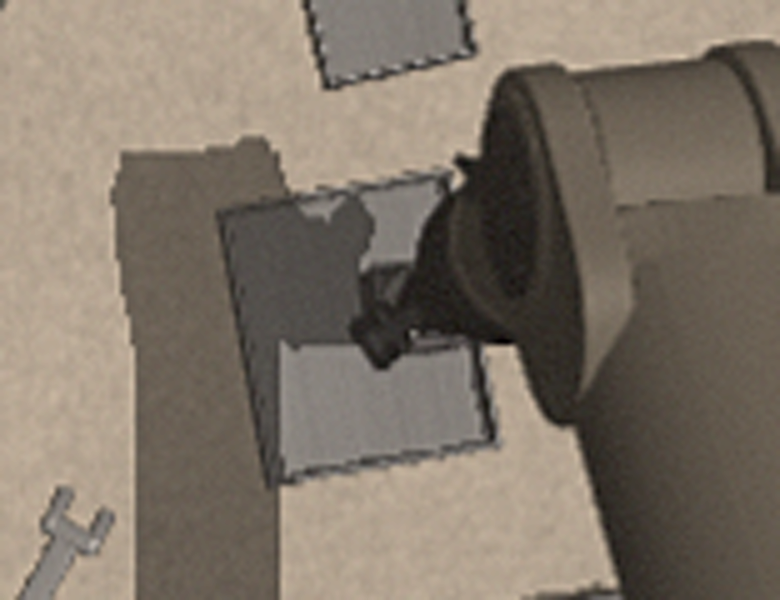

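>>> {"op": "apply_moves", "data": {"increments": [[-3,-2,8,0,0,0,1],[-3,-2,14,0,-0.2,0,1],[-2,-2,16,-0.1,-0.2,0,1],[0,-1,16,-0.1,0,0,1],[0,0,16,0,0,0,1],[0,0,16,0,0,0,1],[0,0,8,0,0,0,1],[0,0,0,0,0,0,1]]}}

```text
t: 21.9
eef_pos: [0.5729, -0.2195, 0.0941]
tool_rot: [-0.0, 0.875, -0.484, -0.0]
contact_force: [0.2, 0.8, -4.3]
gripper_width: 0.314
```

```bash
python3 pl.py "[.572,-.222,.075]" 8;  python3 look.py 9 "np.array([.572,-.222,.05])" 6
```

```text
pos err mm tool [ 1.6  2.  19.1] rot [-0.  0.  0.] F [ 0.2  0.8 -4.3] M [-0.02 -0.   -0.02] q [ 0.81  0.65 -0.76  1.78  0.55  0.93 -1.19] w 0.314 t 21.9
[[0.2, 0.3, 2.4, -0.0, 0.0, -0.0, 1], [0.2, 0.3, 2.4, -0.0, 0.0, -0.0, 1], [0.2, 0.3, 2.4, -0.0, 0.0, 0.0, 1], [0.2, 0.3, 2.4, -0.0, 0.0, 0.0, 1], [0.2, 0.3, 2.4, -0.0, 0.0, -0.0, 1], [0.2, 0.3, 2.4, -0.0, 0.0, 0.0, 1], [0.2, 0.3, 2.4, -0.0, 0.0, -0.0, 1], [0.2, 0.3, 2.4, -0.0, 0.0, 0.0, 1]]
scene crop origin 192 133
top crop origin 335 123
```

View pics/scene9c.png

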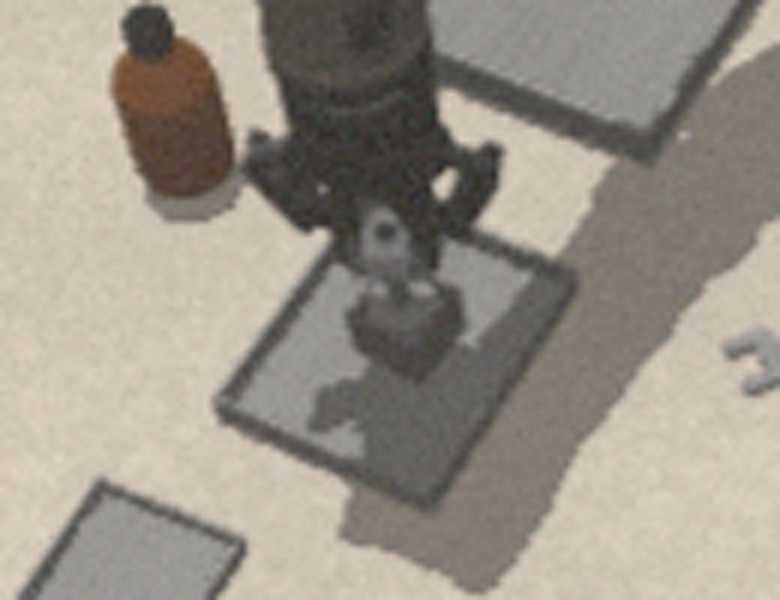

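Over the tray's middle. Lowering carefully for contact.

>>> {"op": "apply_moves", "data": {"increments": [[1,1,4,0,0,0,1],[1,1,4,0,0,0,1],[0,0,3,0,0,0,1],[0,0,2,0,0,0,1],[0,0,1,0,0,0,1],[0,0,0,0,0,0,1],[0,0,0,0,0,0,1],[0,0,0,0,0,0,1]]}}

```text
t: 23.0
eef_pos: [0.574, -0.223, 0.0819]
tool_rot: [-0.0, 0.875, -0.484, 0.002]
contact_force: [-0.3, 0.1, -5.4]
gripper_width: 0.314
```

```bash
python3 pl.py "[.572,-.222,.075]" 8
```

```text
pos err mm tool [-1.9  1.2  6.9] rot [-0.2 -0.2 -0. ] F [-0.3  0.1 -5.4] M [-0.   -0.02 -0.  ] q [ 0.81  0.67 -0.75  1.79  0.57  0.91 -1.2 ] w 0.314 t 23.0
[[-0.2, 0.1, 0.9, -0.0, -0.0, 0.0, 1], [-0.2, 0.1, 0.9, -0.0, -0.0, -0.0, 1], [-0.2, 0.1, 0.9, -0.0, -0.0, 0.0, 1], [-0.2, 0.1, 0.9, -0.0, -0.0, -0.0, 1], [-0.2, 0.1, 0.9, -0.0, -0.0, 0.0, 1], [-0.2, 0.1, 0.9, -0.0, -0.0, -0.0, 1], [-0.2, 0.1, 0.9, -0.0, -0.0, -0.0, 1], [-0.2, 0.1, 0.9, -0.0, -0.0, 0.0, 1]]
```

>>> {"op": "apply_moves", "data": {"increments": [[0,0,1,0,0,0,1],[0,0,1,0,0,0,1],[0,0,1,0,0,0,1],[0,0,1,0,0,0,1],[0,0,1,0,0,0,1],[0,0,0,0,0,0,1],[0,0,0,0,0,0,1],[0,0,0,0,0,0,1]]}}

```text
t: 24.0
eef_pos: [0.5739, -0.2229, 0.0772]
tool_rot: [-0.0, 0.875, -0.484, 0.002]
contact_force: [-0.6, -0.1, -3.0]
gripper_width: 0.316
```

>>> {"op": "apply_moves", "data": {"increments": [[0,0,0.6,0,0,0,1],[0,0,0.6,0,0,0,1],[0,0,0,0,0,0,1],[0,0,0,0,0,0,1],[0,0,0,0,0,0,1],[0,0,0,0,0,0,1],[0,0,0,0,0,0,1],[0,0,0,0,0,0,1]]}}

```text
t: 25.0
eef_pos: [0.574, -0.2229, 0.0762]
tool_rot: [-0.0, 0.875, -0.484, 0.002]
contact_force: [-1.6, 0.3, -0.7]
gripper_width: 0.317
```

```bash
python3 pl.py "[.572,-.222,.075]" 8|head -1
```

```text
pos err mm tool [-1.9  1.2  1.2] rot [-0.1 -0.2  0. ] F [-1.6  0.3 -0.7] M [0.09 0.3  0.05] q [ 0.8   0.68 -0.74  1.79  0.57  0.9  -1.21] w 0.317 t 25.0
```

>>> {"op": "apply_moves", "data": {"increments": [[0,0,0.5,0,0,0,1],[0,0,0.5,0,0,0,1],[0,0,0,0,0,0,1],[0,0,0,0,0,0,1],[0,0,0,0,0,0,1],[0,0,0,0,0,0,1],[0,0,0,0,0,0,1],[0,0,0,0,0,0,1]]}}

```text
t: 26.0
eef_pos: [0.5741, -0.2229, 0.0757]
tool_rot: [0.0, 0.875, -0.484, 0.003]
contact_force: [-2.7, 1.3, 0.1]
gripper_width: 0.314
```

```bash
python3 pl.py "[.572,-.222,.075]" 8|head -1;python3 look.py 10 "np.array([.572,-.222,.05])" 6
```

```text
pos err mm tool [-1.9  1.3  0.7] rot [-0.1 -0.3 -0. ] F [-2.7  1.3  0.1] M [0.11 0.5  0.  ] q [ 0.8   0.68 -0.74  1.79  0.57  0.9  -1.21] w 0.314 t 26.0
scene crop origin 192 133
top crop origin 335 123
```

View pics/scene10c.png

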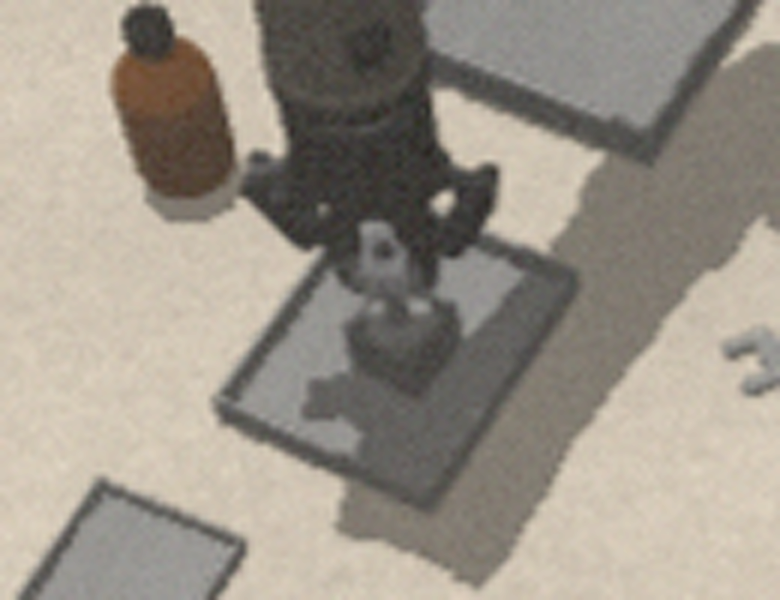

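>>> {"op": "apply_moves", "data": {"increments": [[0,0,0,-0.4,-0.25,0,1],[0,0,0,-0.4,-0.25,0,1],[0,0,0,-0.4,-0.25,0,1],[0,0,0,0,0,0,1],[0,0,0,0,0,0,1],[0,0,0,0,0,0,1],[0,0,0,0,0,0,1],[0,0,0,0,0,0,1]]}}

```text
t: 27.1
eef_pos: [0.5749, -0.223, 0.0759]
tool_rot: [0.006, 0.875, -0.484, -0.008]
contact_force: [-1.3, 0.0, 0.6]
gripper_width: 0.312
```

```bash
python3 pl.py "[.572,-.222,.075]" 8|head -1
```

```text
pos err mm tool [-2.4  1.9  1. ] rot [1.1 0.5 0. ] F [-1.3  0.   0.6] M [ 0.1   0.28 -0.05] q [ 0.79  0.69 -0.74  1.77  0.57  0.93 -1.2 ] w 0.312 t 27.1
```

>>> {"op": "apply_moves", "data": {"increments": [[0,0,0,-0.4,-0.25,0,1],[0,0,0,-0.4,-0.25,0,1],[0,0,0,-0.4,-0.25,0,1],[0,0,0.4,0,0,0,1],[0,0,0,0,0,0,1],[0,0,0,0,0,0,1],[0,0,0,0,0,0,1],[0,0,0,0,0,0,1]]}}

```text
t: 28.1
eef_pos: [0.5757, -0.223, 0.0759]
tool_rot: [0.012, 0.875, -0.484, -0.019]
contact_force: [-1.0, 0.8, 1.2]
gripper_width: 0.318
```

```bash
python3 pl.py "[.572,-.222,.075]" 8|head -1
```

```text
pos err mm tool [-2.8  2.5  1.1] rot [ 2.3  1.2 -0. ] F [-1.   0.8  1.2] M [ 0.15  0.16 -0.  ] q [ 0.78  0.7  -0.73  1.75  0.56  0.97 -1.2 ] w 0.318 t 28.1
```

>>> {"op": "apply_moves", "data": {"increments": [[0,0,0,0,0,0,0.3],[0,0,0,0,0,0,0.2],[0,0,0,0,0,0,0.1],[0,0,0,0,0,0,0],[0,0,0,0,0,0,-0.1],[0,0,0,0,0,0,-0.1],[0,0,0,0,0,0,-0.1],[0,0,0,0,0,0,-0.1]], "grip_force": 20}}

```text
t: 29.1
eef_pos: [0.5761, -0.2231, 0.0759]
tool_rot: [0.012, 0.875, -0.484, -0.019]
contact_force: [0.9, 0.0, 0.2]
gripper_width: 0.547
```

```bash
python3 pl.py "[.572,-.222,.075]" 8|head -1;python3 look.py 11 "np.array([.572,-.222,.07])" 6
```

```text
pos err mm tool [-3.1  2.9  1. ] rot [2.2 1.2 0. ] F [0.9 0.  0.2] M [ 0.02 -0.01  0.01] q [ 0.78  0.7  -0.73  1.75  0.56  0.97 -1.2 ] w 0.547 t 29.1
scene crop origin 191 130
top crop origin 337 123
```

View pics/scene11c.png

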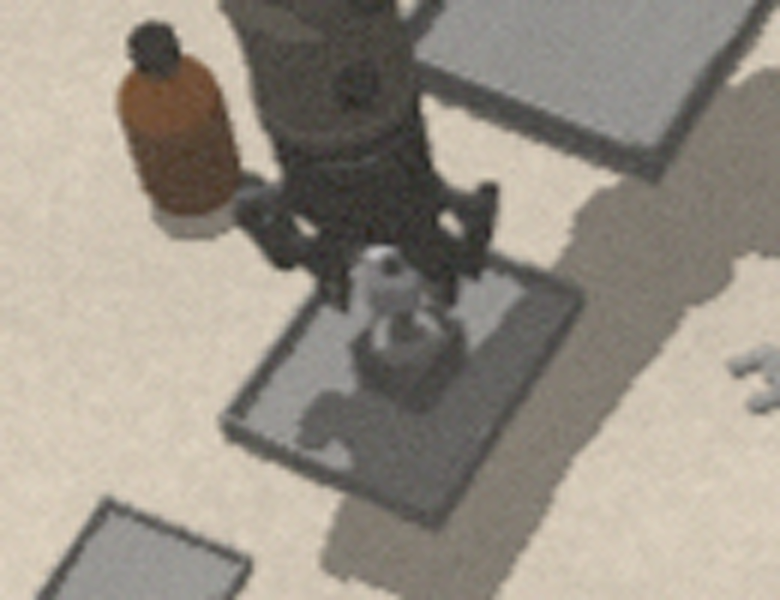

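>>> {"op": "apply_moves", "data": {"increments": [[0,0,0,0,0,0,-0.4],[0,0,-3,0,0,0,-0.4],[0,0,-8,0,0,0,-0.4],[0,0,-12,0,0,0,-0.4],[0,0,-15,0,0,0,-0.4],[0,0,-20,0,0,0,-0.4],[0,0,-25,0,0,0,-0.4],[0,0,-25,0,0,0,-0.4]]}}

```text
t: 30.2
eef_pos: [0.581, -0.2225, 0.1909]
tool_rot: [0.012, 0.875, -0.484, -0.019]
contact_force: [-0.3, 0.0, -0.5]
gripper_width: 0.705
```

>>> {"op": "apply_moves", "data": {"increments": [[0,0,-25,0,0,0,-0.4],[-15,-10,-25,0,0,0,-0.4],[-25,-20,-10,0,0,0,-0.4],[-30,-20,0,0,0,0,-0.4],[-30,-20,0,0,0,0,-0.4],[-30,-20,0,0,0,0,-0.4],[-30,-20,0,0,0,0,-0.4],[0,0,0,0,0,0,-0.4]]}}

```text
t: 31.2
eef_pos: [0.5949, -0.0214, 0.2668]
tool_rot: [0.009, 0.875, -0.484, -0.011]
contact_force: [-0.9, -0.5, -0.6]
gripper_width: 0.7
```

```bash
python3 look.py 12 "np.array([.572,-.222,.05])" 6; python3 -c "
from h import *
import numpy as np
o,_=tool();print(o['eef_pos'],o['q'].round(2))
for n in('scene','top'):
  a=cv2.imread(f'pics/{n}0.png').astype(int);b=cv2.imread(f'pics/{n}12.png').astype(int)
  cv2.imwrite(f'pics/{n}12d.png',np.clip(b*1.5,0,255).astype(np.uint8))"
```

```text
scene crop origin 192 133
top crop origin 335 123
[ 0.59526493 -0.02562451  0.2660765 ] [ 0.58  0.47 -0.88  1.64  0.38  1.24 -1.4 ]
```

View pics/scene12c.png

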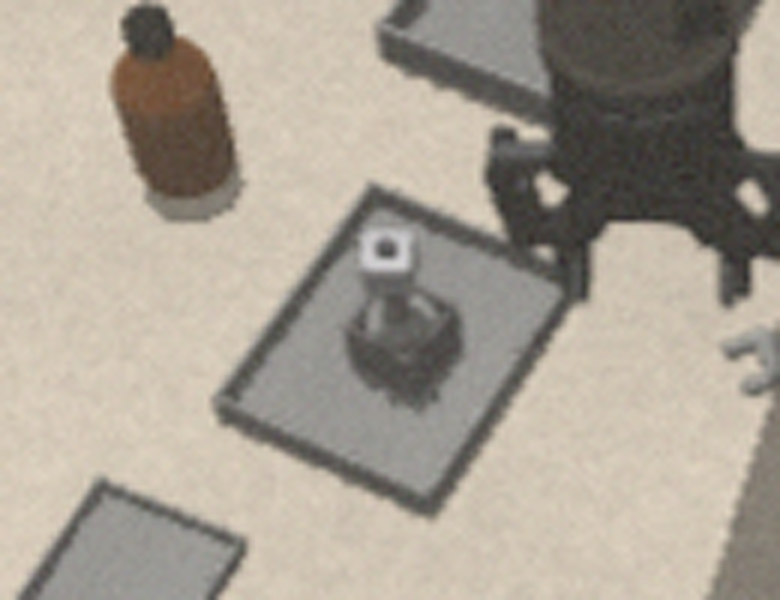

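View pics/top12d.png

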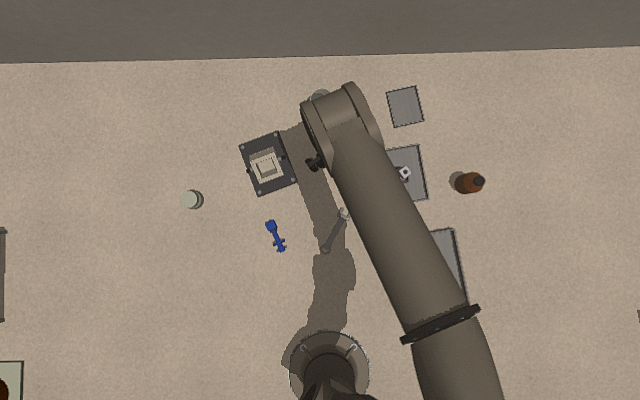

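View pics/scene12d.png

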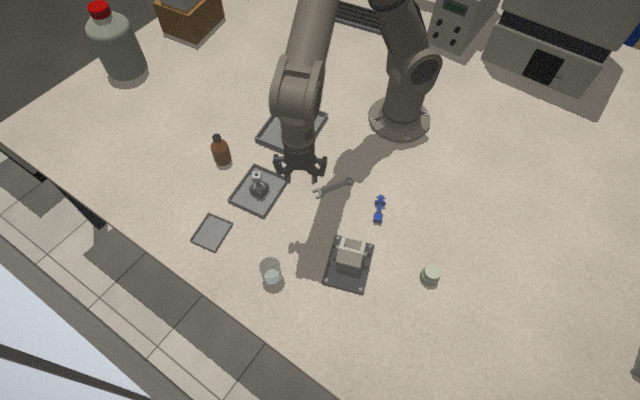

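```bash
python3 -c "
from h import *
print(tri((404.5,172.5),(256.6,174.3)), plane('scene',(256.6,174.3),.108))
im=cv2.imread('pics/top12.png')[150:195,380:430];cv2.imwrite('pics/z.png',np.clip(cv2.resize(im,None,fx=12,fy=12,interpolation=2)*1.9,0,255).astype(np.uint8))
im=cv2.imread('pics/scene12.png')[165:205,240:280];cv2.imwrite('pics/z2.png',np.clip(cv2.resize(im,None,fx=14,fy=14,interpolation=2)*1.9,0,255).astype(np.uint8))"
```

```text
(array([ 0.57012222, -0.22122425,  0.10271659]), np.float64(0.0017945558904783523)) [ 0.57225917 -0.21754493  0.108     ]
```

View pics/z2.png

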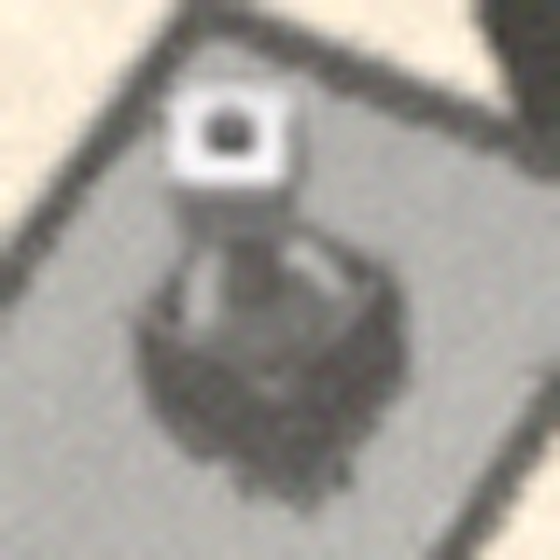

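View pics/z.png

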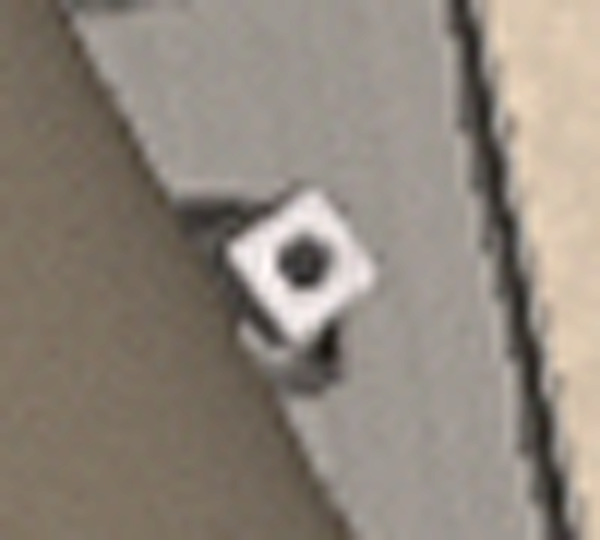

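```bash
python3 -c "
from station import bot
print(bot.hand_in())"
```

```text
the job is handed in; nothing more can be done
None
```

The puller is screwed into the plug, and the two stand upright, still joined, near the middle of the middle-sized tray. I handed the job in at about 31 s of the 61 s.

**Turning:** I gripped the bare aluminium head, straightened the rod to the well's axis and turned it about 168° clockwise. The hand followed the thread down about 4.4 mm. The torque was about 0 N m at 134°, rose to about 0.23 N m by 143° and then held near 0.3 N m through the last 18°. That puts the clutch slip at about 0.3 to 0.5 rad: past the first click at 0.1 and well short of the second at 1.0. This is worked out from angle and torque, because the clutch cannot be read directly.

**Drawing and placing:** The plug rose out with the puller, and the wrist carried the expected weight of about 4.3 N. I let go only once the tray floor held the full weight and the plug was roughly levelled.

**Last checks:**
- **Well and bystanders:** The last pictures show the well empty and the bottle, jar and spanner where they started. The beaker is clear in the scene view only, because the arm partly covers it from above.
- **Head height:** I measured the head's top at 103 mm, against about 108 mm expected. Calibration error is the likely cause.
- **Collar pip:** I saw it a quarter turn round partway through, but it was hidden in the later views. Its final place on the plug's -x side was not confirmed by eye.

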